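# Show the ball tray to the scanner

### The arm

A 6-joint arm with a two-finger parallel gripper is mounted at the origin on the work surface. World frame = base frame: x ahead of the robot, y to its left, z up, the work surface at z = 0. Lengths are in mm, angles in rad, forces in N, time in s.
With the tool pointing down it reaches from about 300 to 775 mm from the base axis. Payload 14.6 kg.
Tool frame: the origin (TCP) lies at the very end of the fingers, on their centre line; the grasp point (between the pads) lies 19 mm behind it; z points along the fingers, y is the direction in which the jaws open and shut (so a half turn about z gives the same grasp; the last joint's range is limited). The gripper opens to 94 mm and grips with 3 to 60 N. Pads are 16 mm wide; open, the fingers measure 119 mm over their backs; the gripper's body (75 mm by 177 mm) begins 78 mm behind the grasp point.
Start: joints at [-1.286, 0.3, 1.521, -0, 1.321, -0.067], TCP at [189.516, -516.307, 205.446] pointing down, gripper open.
Joint ranges: [-3.03, 3.03], [-0.79, 2.21], [0.23, 2.52], [-1.04, 4.18], [0, 3.07], [-2.55, 2.55]. Speed limits (rad/s): [2.22, 2.22, 2.57, 3.14, 3.14, 3.14].

### API

Orientations are given as a unit quaternion [w, x, y, z].
In Python, from rig import status, capture, robot gives the robot as it stands.
- The arm moves only by the tool jog_arm, never from a script. Its arguments are lists of equal length, an entry for each row: "slide": the shift along the tool's x, y, z in m, a list of three; "spin": the turn about the tool's z in degrees. In form: {"slide": [[tx, ty, tz], ...], "spin": [spin, ...]}. A call has 1 to 12 rows; each row is the pose to reach, as a shift and turn from the pose commanded when the call began, along the tool's axes at that moment; what a row does not reach only later rows make up. A row lasts 1/12 s, in which the tool goes at most 41.7 mm and 7.16 degrees, less where a joint would pass 70% of its speed; a pose out of reach is approached as far as the arm can. A call with a gripper value outside its range is refused whole. "jaw" is the opening, from 0 (shut) to 1 (fully open), set as the call begins (left out, the last holds). The fingers move at their own pace and stop on an object; "grip_force" is the grip in N (left out, the last holds). Time passes only in rows, so rows that repeat a pose let the fingers close. It gives the time, the measured TCP pose, the force and the opening at its end, in the units of the state.
- status.state(): the state, without advancing time (a new reading comes with each control period).
- capture(name): name is "scene" or "top" or "wrist"; returns a dict with "img" (480x640x3 uint8, red, green, blue), "intrinsics" (3x3 intrinsics, pixels), "rvec" (rotation vector, rad) and "tvec" (3), from world to camera coordinates, as OpenCV has them; the wrist camera has in their place "hand_eye" (4x4, takes a point from camera to tool coordinates, whose origin is the TCP and whose axes are the flange's). Camera axes: x right, y down, z forward; pixel columns grow to the right and rows downward; lengths in mm; the calibration is good to about 2 mm. A picture is of the moment at which its call begins: read the wrist's pose just before it. There is no depth.
- robot.sign_off(): hands the job in, once; it reports no verdict.
The state is a dict: "clock": time; "q": joint angles; "qd": joint speeds; "effort": joint torques, N m; "ee_pos": TCP position; "orientation": TCP orientation; "ft_force": force on the tool from outside, world axes, zero at the start; "ft_torque": the same for the moment, N m; "opening": finger opening in mm.
Only numpy, scipy, OpenCV 4.12 (cv2) and the standard library are available. Lean on these libraries where they do the work, as an engineer would, in place of code of your own. Each camera call takes 0.05 s, during which the arm holds its last target. There are 200 camera calls.

### The job

Swing the orange clamp arm fully open, then lift the white ball tray out of its dock by its green fin, without letting the loose steel ball leave its pocket. Carry the tray across and hold it level and still with the ball's pocket squarely above the round glass window of the scanner, about 10 cm above the glass. Finish while still holding it there; leave the pliers, golf-tee block and battery holder alone.

Things in the scene. Friction and masses are not known exactly. Their poses are not given: they have to be found in the camera images.
- dock: Fixed dark-grey socket block, 126 (x) x 186 (y) x 14 mm thick, origin at the centre of its underside on the table. Steel fences 6 mm tall stand round the seat, 2 mm clear of the tray. At the start the tray lies in it with the same axes, its underside 14 mm above the table. The clamp pivots in the -x, -y corner. The dock may stand left or right of the scanner.
- clamp (a joint): Angle of the orange clamp arm about its upright hinge, rad. 0 (shut): it points along the dock's +x, over the tray's -y end with 2.5 mm of air. It grows as the arm swings clockwise seen from above; at 1.57 it points along the dock's -y; stop at 1.65. The tray is clear from about 1.3 on. Starts at 0 to 0.3. Light friction (under 1 N at the knob); stays where left.
- clamp_hinge (a point): Point on the hinge axis at the underside of the clamp arm, 24.5 mm above the table; in the dock's frame it lies at x -54, y -62 mm. Its x axis points along the arm (turns with it), z up.
- clamp_knob (a point): Top centre of the clamp's upright red knob: 16 mm diameter, 35 mm tall, on the arm's end 64 mm from the hinge axis. Knob top is 67.5 mm, the arm's top 32.5 mm above the table. The arm is 16 mm wide, 8 mm thick. The knob can be pinched or pushed.
- tray: Loose white tray, about 0.2 kg: plate 84 (x) x 170 (y) x 8 mm, origin at the centre of its underside, z up. An upright green fin stands on its middle, 44 mm long in x, 14 mm thick in y (grip across y), 60 mm tall: its top is 68 mm above the tray's underside.
- grip (a point): Point on the fin's centreline 50 mm above the tray's underside, 18 mm under the fin's top; axes as the tray's. A good height for the pads.
- pocket (a point): Centre of the ball's pocket, given at the height of the resting ball's centre: x 0, y +52, z +17.5 mm in the tray's frame; axes as the tray's. The pocket is a round recess 25 mm across and 3 mm deep with a clear glass floor.
- ball: The loose steel ball, 25 mm diameter, about 64 g. It rests in the pocket with some 4 mm of play and rolls out over the rim if the tray tips more than about 40 degrees, or less when jerked. Its origin turns with it; use ball_center.
- ball_center (a point): Centre of the steel ball.
- scanner: Fixed upward-looking bench scanner, black and blue, 120 x 120 x 40 mm tall, origin at the centre of its underside on the table.
- window (a point): Centre of the scanner's round glass window (48 mm across, white ring), on its top face 40 mm above the table; z up.
- pliers: Loose red-handled pliers lying flat, about 155 mm long, 66 mm wide, 16 mm high; origin near the pivot. Bystander.
- tees: Loose wooden block 50 x 100 x 20 mm with coloured golf tees stuck in it, 63 mm tall in all; origin under its centre. Bystander.
- cells: Loose yellow battery holder with two cells, 62 x 34 x 22 mm; origin under its centre. Bystander.
Not all that is in view belongs to the job. There is more than one size of the ball; the one meant has the size given above.

How it is judged (in metres and radians):
On the way, in this order (a step that is already met when the one before it is completed fails the run):
1. the clamp is swung open (past 1.3 rad) while the tray still lies in its dock (value of joint clamp above 1.3 rad and distance between tray and dock below 0.02 m), for 0.2 s.
2. the tray is held by the fingers, lifted more than 50 mm clear of the dock, ball in its pocket (height (world z) of tray above 0.064 m and contact force between tray and the fingers above 1 N and distance between ball_center and pocket below 0.01 m), for 0.2 s.
At the end, for the whole second after the job is handed in: The fingers hold the tray, resting on nothing else, still and level within 0.10 rad, its pocket within 20 mm sideways of the middle of the scanner's window and the tray's underside 65 to 135 mm above the glass; the ball is in its pocket and the clamp is open (over 1.2 rad) (horizontal distance between pocket and window below 0.02 m and z of tray in the frame of window between 0.065 and 0.135 m and angle between tray's own z axis and vertical below 0.1 rad and distance between ball_center and pocket below 0.01 m and contact force between tray and the fingers above 1 N and contact force between tray and scanner below 0.1 N and contact force between tray and dock below 0.1 N and linear speed of tray below 0.03 m/s and angular speed of tray below 0.2 rad/s and value of joint clamp above 1.2 rad); the arm keeps its last pose, push and grip.
It fails at once if the ball leaves its pocket (distance between ball_center and pocket above 0.013 m).
It fails at once if a bystander is shifted by more than 20 mm (distance of any of pliers, tees, cells from where it was at the start of the episode above 0.02 m).
It also fails if it takes over 54 s, if anything falls off the work surface, if the arm or the gripper's body presses on something with over 40 N, if the wrist force passes 120 N, or if a joint passes its speed limit or range.

## Working session

There is one attempt and no reset: what is moved stays moved. The work goes in short steps, Python scripts to look and compute and a tool call to move; the robot and the scene stay as the last step left them, time stands still between calls to the robot, and variables do not carry over. Pictures are saved under pics/ and viewed, about 8 in all and at most 12, crops included, and the job is handed in when it is done.

Besides the shell and the picture viewer there is one more tool, called by a JSON object that holds its "fn" and its "kwargs". jog_arm: Moves the arm, as the interface text tells. Its arguments: {"type":"object","properties":{"slide":{"type":"array"},"spin":{"type":"array"},"jaw":{"type":"number"},"grip_force":{"type":"number"}},"required":["slide","spin"]}

```bash
ls; mkdir -p pics; python3 - <<'E'
from rig import status, capture
import cv2,pickle
print(status.state())
d={}
for n in("scene","top"):
    c=capture(n);d[n]=c;cv2.imwrite(f"pics/{n}0.png",c["img"][:,:,::-1]);print(n,c["intrinsics"],c["rvec"],c["tvec"])
pickle.dump(d,open("c0.pkl","wb"))
E
```

```text
pics
{'clock': 0.0, 'q': array([-1.28559809e+00,  3.00468186e-01,  1.52157625e+00, -5.20156462e-06,
        1.32071832e+00, -6.65831792e-02]), 'qd': array([0.00160349, 0.00060029, 0.00039048, 0.00176808, 0.00117719,
       0.00170302]), 'effort': array([-7.82476745e-04, -5.31814992e+01, -3.52735662e+01,  7.07678357e-02,
        2.43098818e-02, -8.69456562e-05]), 'ee_pos': array([ 189.44347945, -516.06055223,  204.88997762]), 'orientation': array([-5.81285580e-04,  9.84570787e-01,  1.74985779e-01, -6.63277938e-05]), 'ft_force': array([-0.61555292,  0.33148813,  0.97508276]), 'ft_torque': array([-0.0170007 , -0.00694814, -0.02231992]), 'opening': 94.03858206779711}
scene [[456.64272555   0.         310.67169691]
 [  0.         456.64272555 239.61650904]
 [  0.           0.           1.        ]] [ 2.19466722  1.39502664 -0.45324524] [-213.01678331 -406.35241137 1347.3999233 ]
top [[488.45218423   0.         320.22976338]
 [  0.         488.45218423 240.82836652]
 [  0.           0.           1.        ]] [ 2.23678882 -2.18750865  0.02469539] [-29.33043749 572.22052218 855.67302742]
```

View pics/top0.png

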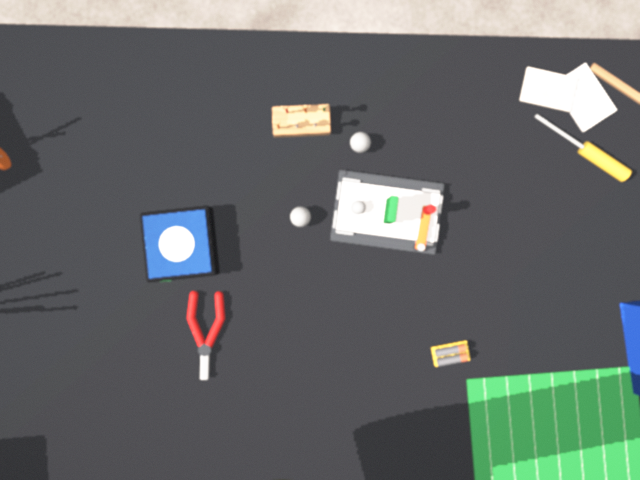

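View pics/scene0.png

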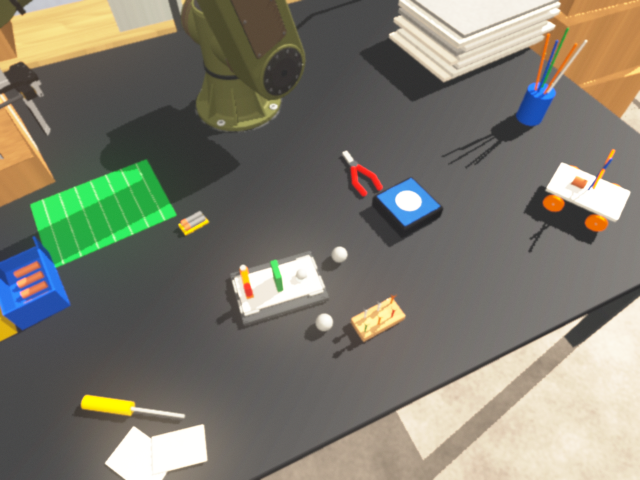

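Top view: the tray is at (390,213), with the green fin at (391,209), the ball in its pocket at (358,207), the clamp hinge at (421,247) and the red knob at (429,210). The scanner window is at (177,244), pliers (205,335), tees (301,120) and cells (450,353).

What could be taken for the target:
- **Ball:** (358,207) lies in the tray and is the small one. (360,142) and (300,216) are larger and lie on the table, so they are decoys.
- **Green:** the fin at (391,209), not the mat at (550,430).
- **Orange/red:** the clamp at (423,232), not the pliers' handles at (205,305).

```bash
cat >h.py <<'E'
import numpy as np,cv2
def ray(c,px,z):
    """pixels -> world points on plane z (fixed camera)"""
    R=cv2.Rodrigues(np.array(c["rvec"],float))[0];t=np.ravel(c["tvec"]);o=-R.T@t
    return cast(c["intrinsics"],R.T,o,px,z)
def cast(K,Rwc,o,px,z):
    px=np.atleast_2d(px).astype(float)
    d=np.c_[px,np.ones(len(px))]@np.linalg.inv(K).T@Rwc.T
    return o+d*((z-o[2])/d[:,2])[:,None]
def mask(img,lo,hi,roi=None):
    m=cv2.inRange(cv2.cvtColor(img,cv2.COLOR_RGB2HSV),np.array(lo),np.array(hi))
    if roi:
        k=np.zeros_like(m);x0,y0,x1,y1=roi;k[y0:y1,x0:x1]=255;m&=k
    return m
def big(m):
    c=max(cv2.findContours(m,cv2.RETR_EXTERNAL,cv2.CHAIN_APPROX_NONE)[0],key=cv2.contourArea)
    return c,cv2.minAreaRect(c)
E
python3 - <<'E'
import pickle;from h import *
c=pickle.load(open("c0.pkl","rb"))["top"];im=c["img"]
roi=(320,160,455,265)
for n,lo,hi,z,r in [("fin",(50,100,50),(75,255,255),60,roi),("tray",(0,0,150),(179,60,255),22,roi),("red",(0,150,80),(5,255,255),67,roi),("orange",(8,150,120),(25,255,255),32.5,roi),("window",(0,0,150),(179,80,255),40,(140,205,220,290)),("scanner",(100,100,60),(125,255,255),40,(140,200,220,290)),("cells",(18,120,120),(32,255,255),22,(420,330,480,375)),("tees",(8,60,120),(25,200,255),20,(260,95,340,145)),("pliers",(0,150,80),(8,255,255),10,(170,280,240,390))]:
    ct,rc=big(mask(im,lo,hi,r));b=ray(c,cv2.boxPoints(rc),z)
    print(n,np.round(rc[0],1),cv2.contourArea(ct),"ctr",ray(c,rc[0],z)[0].round(1),"box",b[:,:2].round(0).tolist())
cv2.imwrite("pics/crop.png",cv2.resize(im[160:265,320:455,::-1],None,fx=5,fy=5,interpolation=cv2.INTER_CUBIC))
E
```

```text
fin [390.6 209.4] 227.5 ctr [ 626.2 -131.8   60. ] box [[606.0, -121.0], [649.0, -126.0], [647.0, -143.0], [604.0, -138.0]]
tray [387.3 211.4] 5114.0 ctr [ 626.  -131.6   22. ] box [[586.0, -34.0], [687.0, -45.0], [666.0, -230.0], [565.0, -218.0]]
red [428.5 209.5] 57.0 ctr [ 626.9 -193.    67. ] box [[632.0, -184.0], [633.0, -202.0], [621.0, -202.0], [621.0, -184.0]]
orange [424.7 213.6] 5.5 ctr [ 622.8 -194.2   32.5] box [[623.0, -187.0], [629.0, -199.0], [622.0, -202.0], [617.0, -190.0]]
window [176.  243.5] 1000.0 ctr [562.1 227.4  40. ] box [[591.0, 259.0], [592.0, 198.0], [533.0, 196.0], [532.0, 257.0]]
scanner [176.5 243.5] 4050.5 ctr [562.1 226.5  40. ] box [[610.0, 288.0], [623.0, 179.0], [515.0, 165.0], [501.0, 274.0]]
cells [450.1 352.9] 144.0 ctr [ 384.2 -244.7   22. ] box [[395.0, -209.0], [408.0, -273.0], [373.0, -280.0], [360.0, -217.0]]
tees [300.6 119.9] 1791.0 ctr [782.5  22.3  20. ] box [[807.0, 76.0], [814.0, -28.0], [758.0, -31.0], [751.0, 72.0]]
pliers [205.3 318.6] 662.0 ctr [432.2 181.3  10. ] box [[385.0, 214.0], [480.0, 213.0], [479.0, 148.0], [384.0, 149.0]]
```

View pics/crop.png

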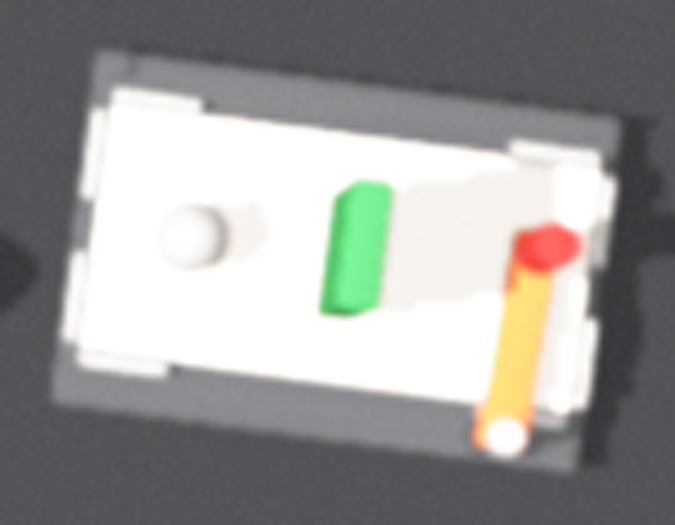

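The crop agrees: the small steel ball sits in the tray's pocket at crop (193,237), the fin is at (355,248), and the clamp is nearly shut with its knob at (548,247) and hinge at (503,437). I estimate the dock centre at (626,-132) with yaw about -6.5°.

Next I'll go above the gap between fin and knob with the jaws shut and look from there.

```bash
cat >>h.py <<'E'
from scipy.spatial.transform import Rotation
def pose():
    from rig import status
    s=status.state();w,x,y,z=s["orientation"]
    return np.array(s["ee_pos"]),Rotation.from_quat([x,y,z,w]).as_matrix(),s
def go(pts,yaw):
    """world targets (mm), final tool-x yaw (deg) -> slide (m), spin (deg) from present pose"""
    p,R,s=pose();a=np.degrees(np.arctan2(R[1,0],R[0,0]))
    print("clock",round(s["clock"],2),"p",p.round(1),"yaw",round(a,2),"q",np.round(s["q"],2),"spin",round((a-yaw+180)%360-180,1))
    for t in pts: print((R.T@(np.array(t)-p)/1000).round(4).tolist())
E
python3 -c "
from h import *
go([[630,-166,240],[430,-325,240]],-6.5)"
```

```text
clock 0.1 p [ 189.5 -516.1  205. ] yaw 20.16 q [-1.29  0.3   1.52 -0.    1.32 -0.07] spin 26.7
[0.5342, -0.1769, -0.0348]
[0.2917, -0.0965, -0.0349]
```

{"fn": "jog_arm", "kwargs": {"slide": [[0.035,-0.012,-0.01],[0.075,-0.025,-0.02],[0.115,-0.038,-0.03],[0.155,-0.051,-0.035],[0.195,-0.064,-0.035],[0.235,-0.077,-0.035],[0.275,-0.09,-0.035],[0.315,-0.103,-0.035],[0.35,-0.115,-0.035],[0.385,-0.127,-0.035],[0.42,-0.139,-0.035],[0.45,-0.149,-0.035]], "spin": [2,5,8,11,14,17,20,22,24,26,26.7,26.7], "jaw": 0, "grip_force": 20}}

```text
clock: 1.1
ee_pos: [562.1, -219.3, 240.0]
orientation: [-0.0, 0.998, -0.057, -0.0]
ft_force: [-0.8, -1.2, -1.0]
opening: 17.7
```

```bash
python3 -c "
from h import *
go([[630,-166,240]],-6.5)"
```

```text
clock 1.1 p [ 562.1 -219.3  240. ] yaw -6.54 q [-0.43  0.4   1.31  0.    1.43  1.25] spin -0.0
[0.0614, -0.0607, 0.0]
```

{"fn": "jog_arm", "kwargs": {"slide": [[0.02,-0.02,0],[0.045,-0.045,0],[0.061,-0.061,0],[0.061,-0.061,0],[0.061,-0.061,0]], "spin": [0,0,0,0,0]}}

```text
clock: 1.52
ee_pos: [628.5, -166.9, 239.5]
orientation: [-0.0, 0.998, -0.056, -0.001]
ft_force: [-0.1, 0.0, 0.4]
opening: 0.4
```

```bash
python3 - <<'E'
from h import *;from rig import capture;import pickle
p,R,s=pose();c=capture("wrist");pickle.dump((p,R,c),open("w1.pkl","wb"))
cv2.imwrite("pics/w1.png",c["img"][:,:,::-1]);print(p,s["opening"],c["intrinsics"],c["hand_eye"])
E
```

```text
[ 628.45368054 -166.93152657  239.45234454] 0.4404976472407773 [[397.39163059   0.         323.16567942]
 [  0.         397.39163059 241.66781171]
 [  0.           0.           1.        ]] [[ 9.81998994e-04 -9.65199646e-01 -2.61512292e-01  7.66745343e+01]
 [ 9.99999455e-01  8.54989742e-04  5.99446628e-04 -1.94368745e-01]
 [-3.54995346e-04 -2.61512738e-01  9.65199960e-01 -1.78672336e+02]
 [ 0.00000000e+00  0.00000000e+00  0.00000000e+00  1.00000000e+00]]
```

View pics/w1.png

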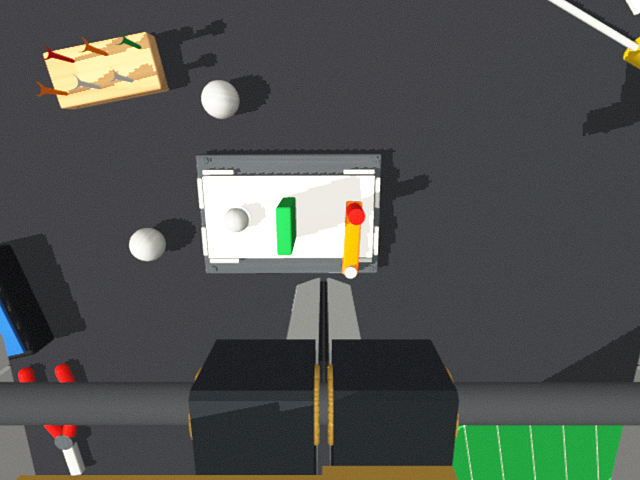

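The wrist view shows the dock square with the tool, with the fin at (286,226), ball (236,219), knob (355,215), hinge (350,272) and the shut fingers at (323,280). I'll measure from it.

```bash
cat >>h.py <<'E'
def wcast(p,R,c,px,z):
    H=np.array(c["hand_eye"]);return cast(c["intrinsics"],R@H[:3,:3],p+R@H[:3,3],px,z)
E
python3 - <<'E'
from h import *;import pickle
p,R,c=pickle.load(open("w1.pkl","rb"));im=c["img"]
roi=(190,145,395,280)
for n,lo,hi,z in [("fin",(50,100,50),(75,255,255),82),("red",(0,150,80),(5,255,255),67.5),("tray",(0,0,150),(179,60,255),22),("dock",(0,0,60),(179,80,130),14)]:
    m=mask(im,lo,hi,roi);ct,rc=big(m);b=cv2.boxPoints(rc)
    print(n,np.round(rc[0],1),np.round(rc[1],1),round(rc[2],1),"bb",cv2.boundingRect(ct),"ctr",wcast(p,R,c,rc[0],z)[0].round(1),wcast(p,R,c,b,z)[:,:2].round(0).tolist())
# brighter top face of the fin
g=im[195:258,274:300,1];print(g[::6])
hin=wcast(p,R,c,[350,272],32.5)[0];print("hinge",hin.round(1))
cr=np.array([[196.5,155],[381.5,155],[377,272.5],[206,272.5]]);print("dockcorners",wcast(p,R,c,cr,14)[:,:2].round(1).tolist(),wcast(p,R,c,cr,14).mean(0))
E
```

```text
fin [285.5 226. ] [56. 19.] 90.0 bb (276, 198, 20, 57) ctr [ 631.5 -134.4   82. ] [[657.0, -130.0], [655.0, -146.0], [605.0, -139.0], [607.0, -123.0]]
red [355.4 213.6] [21.5 16.1] 71.6 bb (346, 203, 19, 22) ctr [ 632.8 -196.4   67.5] [[641.0, -187.0], [644.0, -201.0], [625.0, -206.0], [621.0, -192.0]]
tray [288.  216.5] [ 93. 182.] 90.0 bb (197, 170, 183, 94) ctr [ 628.  -130.9   22. ] [[684.0, -48.0], [664.0, -226.0], [568.0, -219.0], [589.0, -29.0]]
dock [292. 212.] [134. 204.] 90.0 bb (190, 145, 205, 135) ctr [ 630.6 -134.8   14. ] [[709.0, -43.0], [686.0, -244.0], [545.0, -235.0], [570.0, -15.0]]
[[255 255 255 255 255 255 255 255 255 255 255 255 255 255 248 241 239 240
  239 237 237 237 234 236 235 237]
 [255 255 255 255 255 255 204 113 110 114 115 118 114 113 113 114 116 116
  108 105  92 155 232 239 238 236]
 [255 255 242 180 181 182 181 184 184 188 186 186 183 181 190 166 123  97
   91  94  94 131 217 242 238 236]
 [255 254 247 243 242 242 241 240 241 239 241 238 239 238 240 231 169 112
   92  94  90 123 207 241 236 234]
 [255 255 249 242 241 241 240 242 240 238 239 240 240 2
[... 160 characters left out ...]
5]
 [255 255 250 241 241 241 240 240 238 240 241 240 237 239 237 238 198 134
   92  92  94  87 175 245 235 236]
 [255 255 249 244 242 239 239 240 239 238 239 236 237 236 237 234 205 145
   94  84  88 108 249 255 255 255]
 [255 255 253 247 241 239 239 237 239 236 238 237 236 236 235 236 223 147
   95  95 213 255 255 255 255 255]
 [255 255 255 247 240 239 240 239 238 238 236 236 237 235 236 237 225 154
  130 254 255 255 255 255 255 255]
 [255 255 255 255 255 254 249 249 247 247 247 247 248 246 245 247 255 255
  255 255 255 255 255 255 255 255]]
hinge [ 565.4 -187.6   32.5]
dockcorners [[698.3, -48.0], [677.8, -230.8], [554.9, -217.0], [575.4, -34.0]] [ 626.59277998 -132.45656741   14.        ]
```

Two views agree: dock at (626.6,-132.5), yaw -6.4°. I'll lower the shut fingers beside the knob and sweep it along its arc.

{"fn": "jog_arm", "kwargs": {"slide": [[0.002,0,0.035],[0.003,0,0.075],[0.004,0,0.115],[0.004,0,0.15],[0.004,0,0.175],[0.004,0,0.19],[0.004,0,0.197],[0.004,0,0.197]], "spin": [0,0,0,0,0,0,0,0]}}

```text
clock: 2.23
ee_pos: [631.0, -168.8, 42.3]
orientation: [-0.0, 0.998, -0.058, -0.001]
ft_force: [0.1, -0.8, 1.0]
opening: 0.5
```

{"fn": "jog_arm", "kwargs": {"slide": [[0,0.008,0],[0,0.018,0],[0,0.029,0],[-0.002,0.043,0],[-0.005,0.055,0],[-0.015,0.064,0],[-0.026,0.073,0],[-0.035,0.081,0],[-0.043,0.088,0],[-0.043,0.088,0]], "spin": [0,0,0,0,0,0,0,0,0,0]}}

```text
clock: 3.07
ee_pos: [578.0, -252.5, 43.7]
orientation: [0.0, 0.998, -0.058, -0.0]
ft_force: [0.9, -0.1, 1.1]
opening: 0.5
```

```bash
python3 - <<'E'
from h import *;from rig import capture
c=capture("top");cv2.imwrite("pics/t2.png",cv2.resize(c["img"][140:300,300:480,::-1],None,fx=3,fy=3,interpolation=cv2.INTER_CUBIC))
go([],-6.4)
E
```

```text
clock 3.12 p [ 578.8 -251.8   43.8] yaw -6.62 q [-0.47  0.64  1.42 -0.    1.08  1.22] spin -0.2
```

View pics/t2.png

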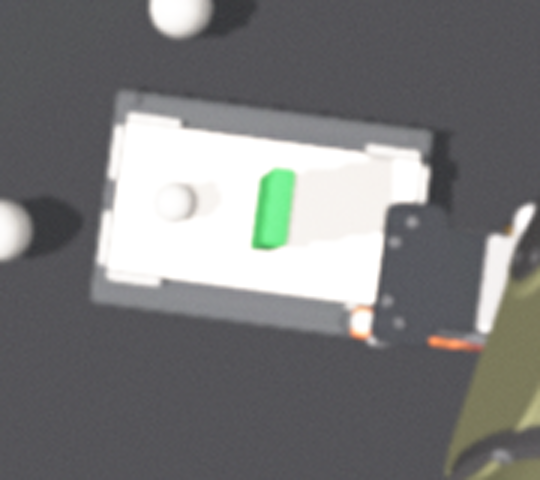

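The ball and tray are undisturbed, and the orange arm now points along the dock's -y beneath the gripper, from (360,322) to the right. I'll back off, rise, go above the fin with the jaws partly open, and look at both.

{"fn": "jog_arm", "kwargs": {"slide": [[0.012,-0.003,-0.002],[0.016,-0.006,-0.035],[0.018,-0.01,-0.075],[0.02,-0.02,-0.115],[0.024,-0.045,-0.15],[0.028,-0.075,-0.175],[0.032,-0.105,-0.185],[0.034,-0.124,-0.185],[0.034,-0.124,-0.185],[0.034,-0.124,-0.185]], "spin": [0,0,0,0,0,0,0,0,0,0], "jaw": 0.36}}

```text
clock: 3.95
ee_pos: [627.6, -130.4, 228.4]
orientation: [0.0, 0.998, -0.056, -0.0]
ft_force: [-0.8, -0.7, -0.4]
opening: 33.6
```

```bash
python3 - <<'E'
from h import *;from rig import capture
p,R,s=pose();c=capture("wrist");im=c["img"]
cv2.imwrite("pics/w2.png",im[:,:,::-1]);go([],-6.4);print(s["opening"])
m=mask(im,(50,100,205),(75,255,255),(150,120,450,330));ct,rc=big(m)
print("fin top",rc,wcast(p,R,c,rc[0],82)[0].round(1),wcast(p,R,c,cv2.boxPoints(rc),82)[:,:2].round(1).tolist())
m=mask(im,(8,150,120),(25,255,255),(250,150,600,400));ct,rc=big(m);b=wcast(p,R,c,cv2.boxPoints(rc),30);print("clamp",rc,b[:,:2].round(0).tolist())
E
```

```text
clock 4.0 p [ 627.3 -131.4  228.1] yaw -6.5 q [-0.26  0.49  1.2  -0.    1.45  1.42] spin -0.1
33.58958258697317
fin top ((324.0, 229.0), (48.0, 14.0), 90.0) [ 627.1 -131.1   82. ] [[648.0, -127.6], [646.8, -139.1], [605.6, -134.7], [606.9, -122.8]]
clamp ((420.6287841796875, 268.3785400390625), (16.78685760498047, 77.08431243896484), 88.31531524658203) [[576.0, -184.0], [570.0, -260.0], [552.0, -260.0], [558.0, -183.0]]
```

View pics/w2.png

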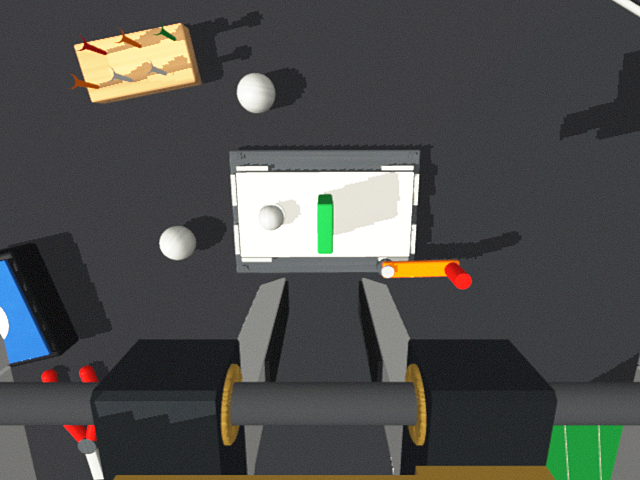

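The clamp is fully open, with its arm from (388,269) to (460,272), about 1.55 rad. The ball is in its pocket at (271,217), and the fin's top is at (324,229), within 1 mm of under the TCP. I'll descend and grip.

{"fn": "jog_arm", "kwargs": {"slide": [[0,0,0.03],[0,0,0.07],[0,0,0.105],[0,0,0.135],[0,0,0.16],[0,0,0.175],[0,0,0.183],[0,0,0.183],[0,0,0.183]], "spin": [0,0,0,0,0,0,0,0,0]}}

```text
clock: 4.75
ee_pos: [627.5, -132.1, 46.0]
orientation: [0.0, 0.998, -0.057, 0.0]
ft_force: [0.2, 0.2, 0.1]
opening: 33.9
```

{"fn": "jog_arm", "kwargs": {"slide": [[0,0,0],[0,0,0],[0,0,0],[0,0,0],[0,0,0],[0,0,0],[0,0,0],[0,0,0]], "spin": [0,0,0,0,0,0,0,0], "jaw": 0, "grip_force": 40}}

```text
clock: 5.42
ee_pos: [627.7, -131.6, 46.4]
orientation: [0.0, 0.998, -0.057, 0.001]
ft_force: [-2.3, -0.8, 6.0]
opening: 13.8
```

Gripped at 13.8 mm. Now a smooth lift.

{"fn": "jog_arm", "kwargs": {"slide": [[0,0,-0.001],[0,0,-0.003],[0,0,-0.006],[0,0,-0.01],[0,0,-0.015],[0,0,-0.02],[0,0,-0.025],[0,0,-0.03],[0,0,-0.034],[0,0,-0.037],[0,0,-0.039],[0,0,-0.04]], "spin": [0,0,0,0,0,0,0,0,0,0,0,0]}}

```text
clock: 6.42
ee_pos: [627.4, -131.4, 85.8]
orientation: [0.0, 0.998, -0.057, 0.0]
ft_force: [1.0, 0.0, -2.9]
opening: 13.8
```

{"fn": "jog_arm", "kwargs": {"slide": [[0,0,-0.001],[0,0,-0.004],[0,0,-0.009],[0,0,-0.016],[0,0,-0.025],[0,0,-0.035],[0,0,-0.045],[0,0,-0.055],[0,0,-0.065],[0,0,-0.074],[0,0,-0.08],[0,0,-0.083]], "spin": [0,0,0,0,0,0,0,0,0,0,0,0]}}

```text
clock: 7.42
ee_pos: [627.6, -131.4, 169.7]
orientation: [0.0, 0.998, -0.057, 0.001]
ft_force: [0.2, -0.1, -3.1]
opening: 13.9
```

{"fn": "jog_arm", "kwargs": {"slide": [[0,0,-0.001],[0,0,-0.002],[0,0,-0.002]], "spin": [0,0,0]}}

```text
clock: 7.67
ee_pos: [627.2, -131.3, 170.1]
orientation: [-0.0, 0.998, -0.057, -0.0]
ft_force: [-0.1, 0.2, -3.0]
opening: 13.4
```

```bash
python3 - <<'E'
from h import *;from rig import capture;import pickle
p,R,s=pose();c=capture("wrist");t=capture("top");S=capture("scene");pickle.dump((p,R,c,t,S),open("w3.pkl","wb"))
a=np.hstack([cv2.resize(S["img"][170:350,190:430],(440,330),interpolation=cv2.INTER_CUBIC),cv2.resize(c["img"][100:370,80:440],(360,270))[:,:] if 0 else cv2.resize(c["img"][80:380,:440],(360,330))])
cv2.imwrite("pics/l3.png",a[:,:,::-1]);print(s["opening"],s["ft_force"],s["ft_torque"])
go([],-6.4)
im=t["img"];m=mask(im,(0,0,200),(179,50,255),(160,225,195,262));ct,rc=big(m)
(x,y),r=cv2.minEnclosingCircle(ct);M=cv2.moments(ct);print("win",x,y,r,M["m10"]/M["m00"],M["m01"]/M["m00"],ray(t,[[x,y],[M["m10"]/M["m00"],M["m01"]/M["m00"]]],40).round(1))
E
```

```text
13.41550777752984 [-0.13937988  0.21406605 -3.00728971] [-0.0267681   0.02170499  0.01399637]
clock 7.82 p [ 627.2 -131.3  170. ] yaw -6.54 q [-0.26  0.53  1.28  0.    1.33  1.42] spin -0.1
win 176.13636779785156 243.40908813476562 18.070781707763672 176.44 243.48796536796536 [[562.2 227.2  40. ]
 [562.1 226.7  40. ]]
```

View pics/l3.png

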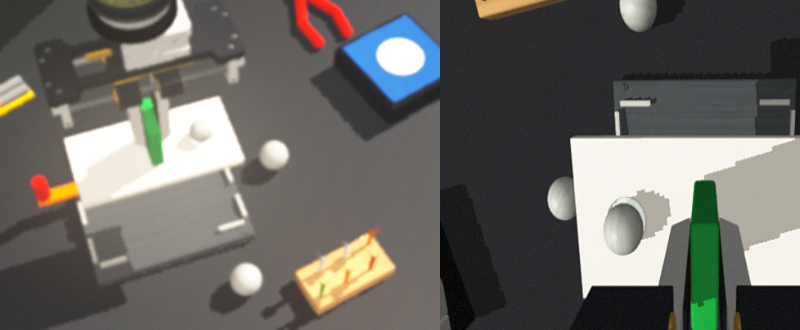

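The tray is level and lifted about 124 mm, with the ball in its pocket at the left of the fin in both views. The window is at (562,227), so the TCP target is about (556,175). I'll carry it over smoothly at constant yaw.

{"fn": "jog_arm", "kwargs": {"slide": [[-0.0007,-0.0019,0],[-0.002,-0.0057,0],[-0.004,-0.0113,0],[-0.0067,-0.0189,0],[-0.01,-0.0283,0],[-0.014,-0.0396,0],[-0.0187,-0.0528,0],[-0.0237,-0.0669,0],[-0.0287,-0.0811,0],[-0.0337,-0.0952,0],[-0.0387,-0.1093,0],[-0.0438,-0.1235,0]], "spin": [0,0,0,0,0,0,0,0,0,0,0,0]}}

```text
clock: 8.82
ee_pos: [597.4, -2.1, 170.5]
orientation: [-0.0, 0.998, -0.057, 0.0]
ft_force: [-0.3, 0.5, -2.9]
opening: 14.2
```

{"fn": "jog_arm", "kwargs": {"slide": [[-0.005,-0.0141,0],[-0.01,-0.0283,0],[-0.015,-0.0424,0],[-0.02,-0.0566,0],[-0.025,-0.0707,0],[-0.03,-0.0848,0],[-0.0351,-0.099,0],[-0.0401,-0.1131,0],[-0.0444,-0.1254,0],[-0.0481,-0.1357,0],[-0.0514,-0.1451,0],[-0.0541,-0.1527,0]], "spin": [0,0,0,0,0,0,0,0,0,0,0,0]}}

```text
clock: 9.82
ee_pos: [561.2, 155.2, 170.4]
orientation: [0.0, 0.998, -0.057, -0.0]
ft_force: [0.4, -0.1, -3.2]
opening: 13.8
```

{"fn": "jog_arm", "kwargs": {"slide": [[-0.0023,-0.0066,0],[-0.0043,-0.0123,0],[-0.0057,-0.016,0],[-0.0067,-0.0189,0],[-0.0072,-0.0203,0],[-0.0072,-0.0205,0],[-0.0072,-0.0205,0],[-0.0072,-0.0205,0]], "spin": [0,0,0,0,0,0,0,0]}}

```text
clock: 10.48
ee_pos: [556.8, 175.1, 170.5]
orientation: [0.0, 0.998, -0.057, 0.0]
ft_force: [-1.0, -0.5, -3.2]
opening: 13.6
```

```bash
python3 - <<'E'
from h import *;from rig import capture;import pickle
S0=pickle.load(open("c0.pkl","rb"))["scene"]
m=mask(S0["img"],(0,0,170),(179,80,255),(390,185,430,220));ct,rc=big(m);M=cv2.moments(ct)
print("window by scene cam",ray(S0,[M["m10"]/M["m00"],M["m01"]/M["m00"]],40).round(1))
p,R,s=pose();c=capture("wrist");t=capture("top");S=capture("scene");pickle.dump((p,R,c,t,S),open("w4.pkl","wb"))
r=lambda i,x0,y0,x1,y1:cv2.resize(i["img"][y0:y1,x0:x1],(400,300),interpolation=cv2.INTER_CUBIC)
cv2.imwrite("pics/l4.png",np.vstack([np.hstack([r(S,200,130,480,340),r(t,100,150,360,345)]),np.hstack([r(c,0,0,640,480),r(S,200,200,400,350)])])[:,:,::-1])
go([],-6.4);print(s["opening"],s["ft_force"],"pocket est",(p+R@np.array([0,-52,0])).round(1))
E
```

```text
window by scene cam [[561.9 227.   40. ]]
clock 10.63 p [556.8 175.2 170.5] yaw -6.56 q [ 0.24  0.4   1.46 -0.    1.27  1.93] spin -0.2
13.640699276695662 [-1.03936854 -0.47085818 -3.18181954] pocket est [562.7 226.8 170.5]
```

View pics/l4.png

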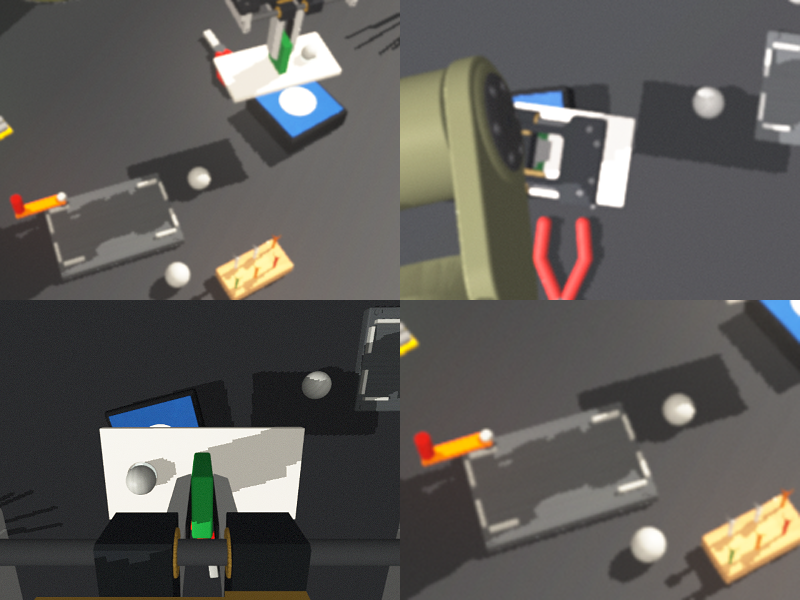

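The ball is in its pocket at panel (141,479), the tray is level over the blue scanner, and the clamp is open. One last ray check on the ball (wrist pixel about (226,286)), then I'll hand in if it agrees.

```bash
python3 - <<'E'
from h import *;import pickle;from rig import robot
p,R,c,t,S=pickle.load(open("w4.pkl","rb"))
b=wcast(p,R,c,[226,286],156)[0];e=np.hypot(*(b[:2]-[562,227]));print("ball",b.round(1),"off window",e.round(1))
s=pose()[2];print(np.abs(s["qd"]).max(),s["opening"])
if e<10: print(robot.sign_off())
E
```

```text
ball [563.  225.2 156. ] off window 2.0
0.0017823399349464445 14.181299010690829
the job is handed in; nothing more can be done
None
```

I opened the clamp, lifted the tray out by its fin, and carried it over. The arm was still holding it above the scanner window when I handed in, at about 10.6 s of the 54 s. Sign-off gives no verdict, so I can't confirm the judge's result.

- **Clamp:** I swept the knob round with the shut fingers. The wrist picture then showed the arm at about 1.55 rad, and it was still open in the final views.
- **Lift and carry:** I gripped the fin at 40 N and moved smoothly without turning the tray. The ball was in its pocket in every view I looked at.
- **Position over the window:** Two cameras put the window at (562, 227) mm. The pocket estimated from the arm pose is within about 1 mm of that, and a camera ray on the ball lands within about 2 mm.
- **Height:** The tray's underside is about 98 mm above the glass, worked out from the arm pose.
- **Stillness and grip:** The tool was vertical to within sensor noise, joint speeds were about 0.002 rad/s, and the opening was 13.6–14.2 mm on the 14 mm fin.

The pliers and tee block looked undisturbed in the last views. The battery holder was mostly out of frame, but the arm never went near it. No check failed or disagreed.

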